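# Shim a fingerboard blank level under the height gauge

### The job

The fingerboard blank lies in the levelling jig on the violin maker's bench. First press the gauge's knob down until its foot rests on the blank; then take the loose wooden wedge by its block, set it on the jig's base board and push its thin end squarely under the blank's overhanging end until the blank just lifts clear of the near rest, by two to three millimetres as the gauge shows, and finish still gripping the wedge there, flat on the board. The blank must be carried by the wedge, never touched by the robot, and the other things on the bench stay where they are.

Things in the scene. Friction and masses are not known exactly. Their poses are not given: they have to be found in the camera images.
- jig: Levelling jig, fixed: plywood base board 105 x 470 x 12 mm, top 12 mm above the table. Origin on the table below the blank's centre line; y along the board (-260 to +210 mm), x across (-40 to +65), z up. The blank lies along y at x = 0 on two rests, free end at y = -100. Far rest: a bar like the near one, at y = 160; end stop 38 mm high at y = 181.5; four side pins beside the blank, 30 mm high.
- near_rest: Near rest: cross bar 50 x 10 x 8 mm (x, y, z) fixed on the jig's board at jig y = -15 mm, straight below the gauge; origin at the centre of its underside, 12 mm above the table, axes as the jig. The wedge's tip would strike it at jig y = -20.
- blank: Fingerboard blank, loose dark wooden bar 46 x 280 x 14 mm (x, y, z), 0.21 to 0.39 kg. Origin at the centre of its underside, y along it, as the jig's. Starts flat on the rests at jig (0, 40, 20) mm, 1.5 mm from the end stop. Its end towards -y overhangs the near rest by 80 mm, with an 8 mm gap between its underside and the board.
- blank_mark (a point): Point on the blank's underside, on its centre line 55 mm towards its free end from its centre: over the near rest. Starts 20 mm above the table; its rise is the gap over the near rest.
- lane (a point): Point on the board's top face 12 mm above the table, at jig (0, -100) mm, right below the edge of the blank's free end. The bare board from here to jig y = -260 mm is the lane for the wedge, which is pushed along jig +y.
- blank_home (a point): Point fixed to the jig where the blank's origin starts, 20 mm above the table.
- gauge_slide (a joint): Height gauge slide, m: 0 = foot raised, grows as it goes down, stop at 0.045. Starts at 0 to 0.010; on the flat-lying blank it reads 0.032, and falls by as much as the blank rises under the foot. Lightly sprung down (1 to 1.5 N with its weight) with 2 N of drag: stays where it is left; about 1 N on the knob moves it down, a rising blank pushes it up with about 3 N.
- gauge: Moving rod of the gauge. Its foot is a round pad 16 mm dia, 6 mm high; origin at the centre of the foot's underside, 66 mm above the table when the gauge reads 0; at jig (0, -15) mm.
- gauge_top (a point): Centre of the top of the gauge's brass knob (28 mm dia, 12 high, on an 8 mm rod), at jig (0, -15) mm, 173 mm above the table at reading 0, 141 mm with the foot on the blank. Press from above, 5 N is plenty. The gauge's post (14 mm dia, 117 high) stands at jig (45, -15) mm, its arm, 20 mm wide, 101 to 115 high, reaches over to x = -18.
- wedge: Loose pale wooden wedge 26 x 140 mm (x, y), 0.08 kg. Origin under the middle of the thin tip edge; tip points to +y. Top slopes 1 in 5 from 2 mm at the tip to 24 mm at y = -110; from there to -140 an upright grip block 26 x 30, 50 mm high. Flat on the table, tip within 20 degrees of the table's +y. Touches the blank 30 mm in; then each 7.4 mm opens the gap at the rest by 1 mm; takes 5 to 10 N.
- plane: Small metal block plane, 42 x 120 x 33 mm, not to be disturbed; origin at the centre of its underside.
- sanding_block: Wooden sanding block with a cork sole, 60 x 95 x 34 mm, not to be disturbed; origin at the centre of its underside.
- varnish_jar: Closed amber jar, 60 mm dia, 85 mm high, not to be disturbed; origin at the centre of its underside.
- bridge_blank: Flat violin bridge blank, 45 x 50 x 6 mm, not to be disturbed; origin on its underside.
- spool_clamp: Spool clamp standing upright, 38 mm dia, 107 mm high, not to be disturbed; origin at the centre of its underside.
- chisel: Chisel lying flat, 220 mm long, 22 mm thick, not to be disturbed; origin on its underside at the ferrule, y towards the blade.
- brush_mug: White ceramic cup, 70 mm dia, 85 mm high, not to be disturbed; origin at the centre of its underside.
Things that resemble listed ones, but are neither listed nor needed, are in the scene too. Leave any green or purple look-alike of the wedge alone.

How it is judged:
By the outcome, as a careful person would: the job done as asked, in the order asked, and still so for the second after the job is handed in, while the arm keeps its last pose, push and grip.
It also fails if it takes over 61 s, if anything falls off the work surface, if the arm or the gripper's body presses on something with over 40 N, if the wrist force passes 120 N, or if a joint passes its speed limit or range.

### The arm

A 6-joint arm with a two-finger parallel gripper is mounted at the origin on the work surface. World frame = base frame: x ahead of the robot, y to its left, z up, the work surface at z = 0. Lengths are in m, angles in rad, forces in N, time in s.
With the tool pointing down it reaches from about 0.375 to 0.975 m from the base axis. Payload 3.8 kg.
Tool frame: the origin (TCP) lies between the finger pads; the fingertips stand 11 mm ahead of it and the grasp point (between the pads) lies 8 mm behind it; x points along the fingers, z is the direction in which the jaws open and shut, and the axes are right-handed (so a half turn about x gives the same grasp; the last joint's range is limited). The gripper opens to 85 mm and grips with 20 to 120 N. Pads are 22 mm wide; open, the fingers measure 114 mm over their backs; the gripper's body (76 mm by 85 mm) begins 54 mm behind the grasp point. The pads swing forward as they close: fully open they stand 13 mm farther back than shut.
Start: joints at [1.194, 0.264, 1.604, -0, 1.274, -0.037], TCP at [0.225, 0.636, 0.242] pointing down, gripper open.
Joint ranges: [-2.63, 2.63], [-0.94, 2.18], [0.31, 2.57], [-1.31, 4.45], [0, 2.66], [-2.55, 2.55]. Speed limits (rad/s): [2.57, 2.57, 3.14, 3.14, 3.14, 3.14].

### API

Orientations are given as a rotation vector (axis times angle).
In Python, from workcell import bot gives the robot as it stands.
- The arm moves only by the tool step_arm, never from a script. Its argument "targets" is one flat list of numbers, 7 for each row, row after row: the shift along the tool's x, y, z in m, then the turn, a rotation vector about the tool's x, y, z in degrees, then the closure in counts, from 0 (fully open) to 255 (shut). A call has 1 to 20 rows; each row is the pose to reach, as a shift and turn from the pose commanded when the call began, along the tool's axes at that moment; what a row does not reach only later rows make up. A row lasts 1/8 s, in which the tool goes at most 62.5 mm and 10.7 degrees, less where a joint would pass 70% of its speed; a pose out of reach is approached as far as the arm can. A call with a gripper value outside its range is refused whole. The fingers move at their own pace and stop on an object; "squeeze" is the grip in N (left out, the last holds). Time passes only in rows, so rows that repeat a pose let the fingers close. It gives the time, the measured TCP pose, the force and the opening at its end, in the units of the state.
- bot.read_state(): the state, without advancing time (a new reading comes with each control period).
- bot.read_camera(name): name is "scene" or "top" or "wrist"; returns a dict with "frame" (400x640x3 uint8, red, green, blue), "depth" (400x640 float32, m along the optical axis (not along the pixel's ray), 0 where there is no reading), "fx", "fy", "cx", "cy" (pixels), "rvec" (rotation vector, rad) and "tvec" (3), from world to camera coordinates, as OpenCV has them. Camera axes: x right, y down, z forward; pixel columns grow to the right and rows downward; lengths in m; the calibration is good to about 2 mm. A picture is of the moment at which its call begins.
- bot.finish_job(): hands the job in, once; it reports no verdict.
The state is a dict: "time": time; "q": joint angles; "joint_vel": joint speeds; "joint_torque": joint torques, N m; "tool_pos": TCP position; "tcp_rot": TCP orientation; "wrist_force": force on the tool from outside, world axes, zero at the start; "torque": the same for the moment, N m; "width": opening from 0.0 (shut) to 1.0 (fully open).
Only numpy, scipy, OpenCV 4.12 (cv2) and the standard library are available. Lean on these libraries where they do the work, as an engineer would, in place of code of your own. Each camera call takes 0.05 s, during which the arm holds its last target.

## Working session

There is one attempt and no reset: what is moved stays moved. The work goes in short steps, Python scripts to look and compute and a tool call to move; the robot and the scene stay as the last step left them, time stands still between calls to the robot, and variables do not carry over. Pictures are saved under pics/ and viewed, and the job is handed in when it is done.

Besides the shell and the picture viewer there is one more tool, called after "Request:" by a JSON object that holds its "fn" and its "kwargs". step_arm: Moves the arm, as the interface text tells. Its arguments: {"type":"object","properties":{"targets":{"type":"array","items":{"type":"number"}},"squeeze":{"type":"number"}},"required":["targets"]}

```bash
mkdir -p pics; ls; python3 - <<'E'
from workcell import bot
import cv2,numpy as np
s=bot.read_state();print(s)
for n in("scene","top","wrist"):
    c=bot.read_camera(n)
    np.savez(f"pics/{n}0.npz",**c)
    cv2.imwrite(f"pics/{n}0.png",c["frame"][:,:,::-1])
    print(n,c["fx"],c["fy"],c["cx"],c["cy"],c["rvec"],c["tvec"])
E
```

```text
pics
{'time': 0.0, 'q': array([ 1.19411618e+00,  2.64751525e-01,  1.60542249e+00, -3.10827063e-05,
        1.27372035e+00, -3.69120349e-02]), 'joint_vel': array([ 1.54285257e-04,  2.82903686e-04, -2.02786757e-03, -4.38513884e-04,
       -4.92966214e-04, -5.67424412e-05]), 'joint_torque': array([ 2.47493677e-03, -5.15117991e+01, -3.67309785e+01, -6.64991603e-05,
        1.29072263e-02, -2.43746092e-05]), 'tool_pos': array([0.22470341, 0.63571818, 0.24093694]), 'tcp_rot': array([-0.95670594,  1.35295389,  0.95458145]), 'wrist_force': array([-0.21727843,  0.14130959, -1.04682062]), 'torque': array([ 0.01094926, -0.01177593, -0.03431592]), 'width': 1.001636467966972}
scene 474.00915364435116 474.00915364435116 324.11703864734005 200.1304781963767 [ 0.80631344  2.52519526 -1.17821114] [ 0.3924403  -0.0823737   1.67943027]
top 520.833171072617 520.833171072617 314.35525030099257 192.67545778595422 [ 2.01900301 -2.20343844  0.22488211] [0.02556953 0.47841373 1.34265223]
wrist 294.4624238102804 294.4624238102804 319.78975271019135 200.89382083926768 [-2.34235232 -1.6588188  -0.26188317] [-0.67502521 -0.04011884  0.37987756]
```

View pics/scene0.png

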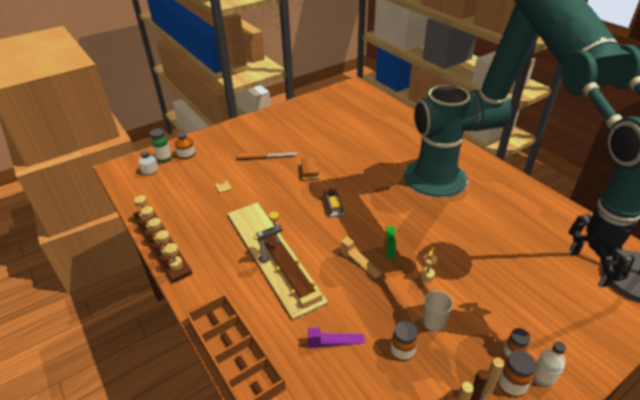

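View pics/top0.png

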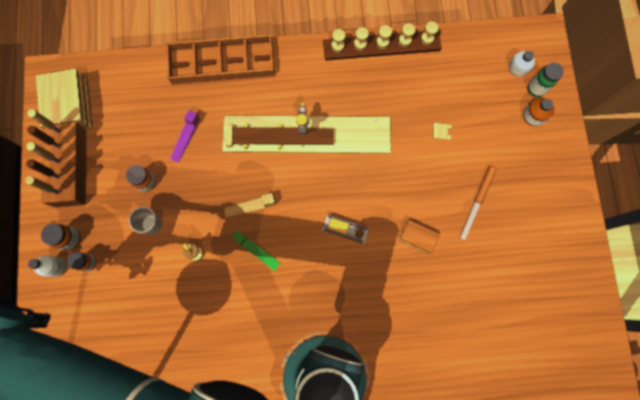

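View pics/wrist0.png

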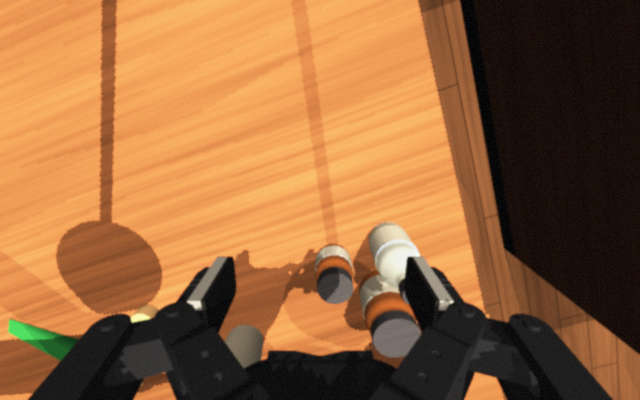

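The candidates in the top view are the purple wedge (185,135), the green wedge (256,250) and the pale wedge (block at 268,200, tip at 225,212). The pale one fits the description. I'll crop it close and measure.

```bash
cat > h.py <<'E'
import numpy as np,cv2
def load(f):
    return dict(np.load(f))
def R(c): return cv2.Rodrigues(np.array(c["rvec"],float))[0]
def cloud(c):
    d=c["depth"].astype(float);v,u=np.mgrid[0:400,0:640]
    P=np.stack([(u-c["cx"])/c["fx"]*d,(v-c["cy"])/c["fy"]*d,d],-1)
    return (P-np.array(c["tvec"]))@R(c)
def atz(c,u,v,z):
    r=R(c).T@np.array([(u-c["cx"])/c["fx"],(v-c["cy"])/c["fy"],1.]);o=-R(c).T@np.array(c["tvec"])
    return o+r*(z-o[2])/r[2]
def proj(c,P):
    return cv2.projectPoints(np.array(P,float).reshape(-1,3),np.array(c["rvec"],float),np.array(c["tvec"],float),np.array([[c["fx"],0,c["cx"]],[0,c["fy"],c["cy"]],[0,0,1.]]),None)[0][:,0]
E
python3 - <<'E'
from h import *
c=load("pics/top0.npz");f=c["frame"][:,:,::-1]
a=cv2.resize(f[170:270,190:320],None,fx=5,fy=5,interpolation=cv2.INTER_CUBIC)
b=cv2.resize(f[90:165,210:400],None,fx=4,fy=4,interpolation=cv2.INTER_CUBIC)
cv2.imwrite("pics/cw.png",a);cv2.imwrite("pics/cj.png",b)
P=cloud(c)
np.set_printoptions(precision=4,suppress=True)
for uv in[(268,200),(262,203),(250,206),(240,209),(230,212),(360,140),(300,136),(240,136),(302,119),(280,135),(325,135),(420,235),(100,300)]:
    print(uv,P[uv[1],uv[0]])
E
```

```text
(268, 200) [0.4692 0.1084 0.0528]
(262, 203) [0.469  0.1279 0.0203]
(250, 206) [0.465  0.1618 0.013 ]
(240, 209) [0.4599 0.1901 0.0084]
(230, 212) [0.4541 0.2179 0.008 ]
(360, 140) [ 0.6244 -0.1568  0.0178]
(300, 136) [0.6451 0.0092 0.0354]
(240, 136) [0.6611 0.1753 0.0314]
(302, 119) [ 0.6471 -0.0002  0.1639]
(280, 135) [0.6547 0.0644 0.03  ]
(325, 135) [ 0.642  -0.0599  0.0349]
(420, 235) [ 0.343  -0.286   0.0347]
(100, 300) [0.2484 0.5756 0.0032]
```

View pics/cw.png

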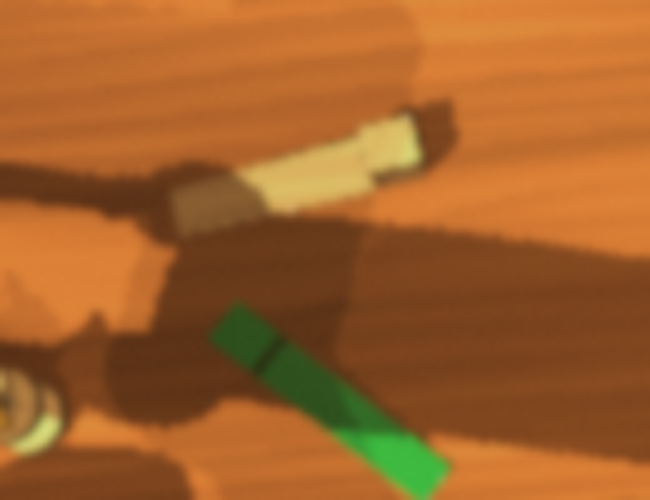

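View pics/cj.png

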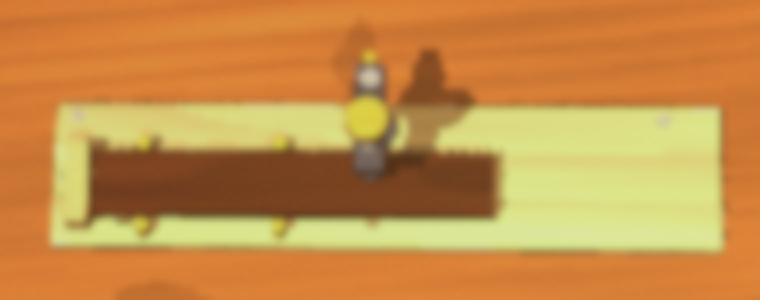

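```bash
cat >> h.py <<'E'
def fit2(A,B):
    A=np.array(A);B=np.array(B);a=A.mean(0);b=B.mean(0)
    H=(A-a).T@(B-b);th=np.arctan2(H[0,1]-H[1,0],H[0,0]+H[1,1])
    r=np.array([[np.cos(th),-np.sin(th)],[np.sin(th),np.cos(th)]])
    t=b-r@a;return th,t,(A@r.T+t-B)
E
python3 - <<'E'
from h import *
np.set_printoptions(precision=4,suppress=True)
c=load("pics/top0.npz")
cr=lambda x,y,k,u0,v0:(u0+(x+.5)/k-.5,v0+(y+.5)/k-.5)
px=[(58,103),(52,246),(722,107),(722,251)];J=[(.065,.21),(-.04,.21),(.065,-.26),(-.04,-.26)]
W=[atz(c,*cr(*p,4,210,90),.012)[:2] for p in px]
th,t,res=fit2(J,W);print("jig",np.degrees(th),t,res)
# blank top corners z=.034
px=[(498,151),(498,217),(90,217),(90,151)];Jb=[(.023,-.1),(-.023,-.1),(-.023,.18),(.023,.18)]
W=[atz(c,*cr(*p,4,210,90),.034)[:2] for p in px]
print("jig from blank",fit2(Jb,W))
k=atz(c,*cr(366,118,4,210,90),.163+0)[:2];print("knob",k)
# wedge
px=[(412,112),(424,160),(372,189),(183,238),(172,190),(360,128)]
zs=[.05,.05,0,0,0,.0]
Wd=[(.013,-.14),(-.013,-.14)];Wt=[(-.013,0),(.013,0)]
A=[(.013,-.14),(-.013,-.14),(-.013,0),(.013,0)]
B=[atz(c,*cr(412,112,5,190,170),.05)[:2],atz(c,*cr(424,160,5,190,170),.05)[:2],atz(c,*cr(183,238,5,190,170),.001)[:2],atz(c,*cr(172,190,5,190,170),.001)[:2]]
print("wedge",fit2(A,B),np.degrees(fit2(A,B)[0]))
# scene
s=load("pics/scene0.npz");f=s["frame"][:,:,::-1]
print(proj(s,[*[(w[0],w[1],0) for w in [fit2(A,B)[1]]]]))
cv2.imwrite("pics/sj.png",cv2.resize(f[195:325,220:340],None,fx=5,fy=4.6,interpolation=cv2.INTER_CUBIC))
cv2.imwrite("pics/sw.png",cv2.resize(f[225:315,320:430],None,fx=6,fy=6,interpolation=cv2.INTER_CUBIC))
E
```

```text
jig -5.498766115390692 [0.6479 0.0162] [[-0.0002 -0.0001]
 [ 0.0004  0.0004]
 [-0.0005  0.001 ]
 [ 0.0003 -0.0013]]
jig from blank (np.float64(-0.08812067989510262), array([0.6473, 0.016 ]), array([[-0.0007,  0.0016],
       [ 0.0011,  0.0011],
       [ 0.0008, -0.0006],
       [-0.0012, -0.0021]]))
knob [0.6473 0.0021]
wedge (np.float64(0.15673016937239284), array([0.4555, 0.2325]), array([[-0.0005, -0.0002],
       [ 0.0005,  0.0002],
       [ 0.0008,  0.0003],
       [-0.0008, -0.0003]])) 8.979977227408668
[[378.3235 275.3875]]
```

View pics/sj.png

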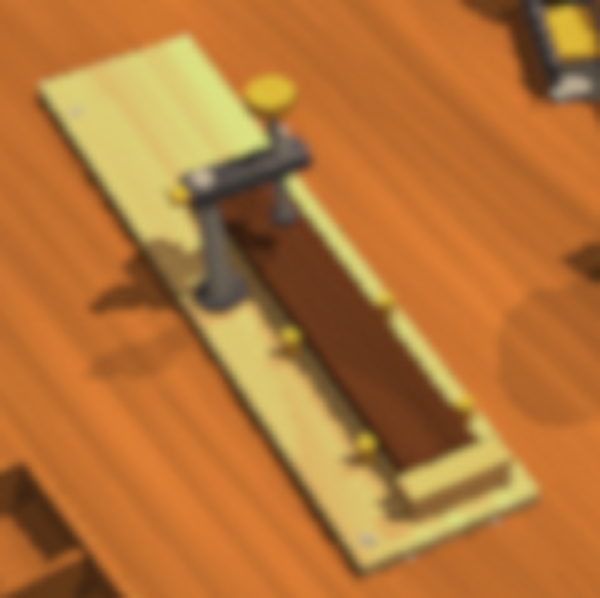

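View pics/sw.png

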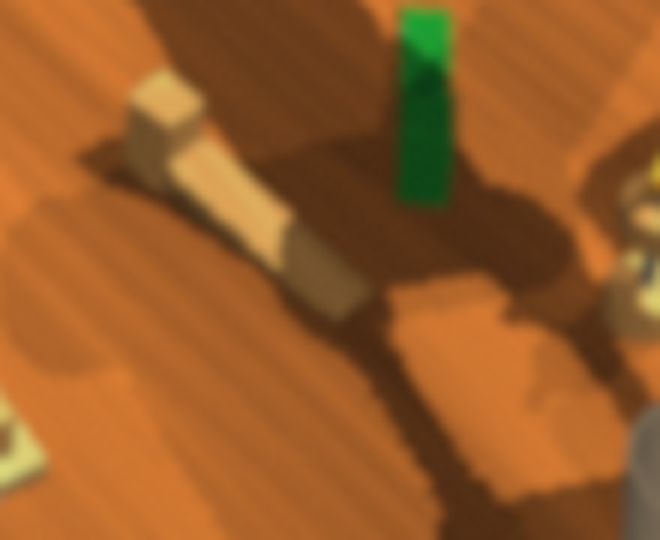

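```bash
cat >> h.py <<'E'
from scipy.spatial.transform import Rotation as Rot
JT=np.radians(-5.3);JO=np.array([.6476,.0161])
def jig(x,y,th=JT):
    return JO+np.array([np.cos(th)*x-np.sin(th)*y,np.sin(th)*x+np.cos(th)*y])
def down(yaw,sign=1):
    # tool x down, tool z = sign * (cos yaw, sin yaw)
    x=np.array([0,0,-1.]);z=sign*np.array([np.cos(yaw),np.sin(yaw),0]);y=np.cross(z,x)
    return np.stack([x,y,z],1)
def rel(pos,Rm,target,Rt=None):
    d=Rm.T@(np.array(target)-pos)
    r=Rot.from_matrix(Rm.T@Rt).as_rotvec(degrees=True) if Rt is not None else np.zeros(3)
    return d,r
E
python3 - <<'E'
from h import *
from workcell import bot
np.set_printoptions(precision=4,suppress=True)
s=bot.read_state();Rm=Rot.from_rotvec(s["tcp_rot"]).as_matrix();print(Rm)
w=load("pics/wrist0.npz");Rc=R(w);o=-Rc.T@w["tvec"];print("cam in tool",Rm.T@(o-s["tool_pos"]),"\naxes in tool\n",Rm.T@Rc.T)
for sg in(1,-1): 
  for yaw in (JT,np.radians(9)): print(sg,np.degrees(yaw),rel(s["tool_pos"],Rm,(*jig(0,-.015),.24),down(yaw,sg)))
E
```

```text
[[-0.0007 -0.9428  0.3333]
 [-0.0017  0.3333  0.9428]
 [-1.      0.0001 -0.0018]]
cam in tool [-0.1306  0.0808  0.0012] 
axes in tool
 [[ 0.0006 -0.3114  0.9503]
 [ 0.001  -0.9503 -0.3114]
 [ 1.      0.0011 -0.0003]]
1 -5.300000000000001 (array([ 0.002 , -0.6089, -0.458 ]), array([75.8319, -0.0907,  0.0655]))
1 9.0 (array([ 0.002 , -0.6089, -0.458 ]), array([61.5319, -0.0956,  0.0524]))
-1 -5.300000000000001 (array([ 0.002 , -0.6089, -0.458 ]), array([-104.168 ,   -0.0701,   -0.097 ]))
-1 9.0 (array([ 0.002 , -0.6089, -0.458 ]), array([-118.468 ,   -0.06  ,   -0.1096]))
```

Request:
{"fn": "step_arm", "kwargs": {"targets": [0,-0.05,-0.037,8,0,0,255,0,-0.1,-0.075,16,0,0,255,0,-0.15,-0.113,24,0,0,255,0,-0.2,-0.15,32,0,0,255,0,-0.25,-0.188,40,0,0,255,0,-0.3,-0.226,48,0,0,255,0,-0.35,-0.263,56,0,0,255,0,-0.4,-0.301,64,0,0,255,0,-0.45,-0.338,70,0,0,255,0,-0.5,-0.376,75.8,0,0,255,0,-0.55,-0.414,75.8,0,0,255,0,-0.609,-0.458,75.8,0,0,255,0,-0.609,-0.458,75.8,0,0,255,0,-0.609,-0.458,75.8,0,0,255,0,-0.609,-0.458,75.8,0,0,255], "squeeze": 60}}

```text
time: 2.02
tool_pos: [0.6457, 0.0029, 0.242]
tcp_rot: [0.072, 1.571, -0.071]
wrist_force: [-0.2, -0.5, -0.3]
width: 0.0
```

```bash
cat > snap.py <<'E'
import sys
from h import *
from workcell import bot
np.set_printoptions(precision=4,suppress=True)
def snap(tag,names=("scene","top","wrist")):
    r={}
    for n in names:
        c=bot.read_camera(n);np.savez(f"pics/{n}{tag}.npz",**c);cv2.imwrite(f"pics/{n}{tag}.png",c["frame"][:,:,::-1]);r[n]=c
    return r
def st():
    s=bot.read_state();Rm=Rot.from_rotvec(s["tcp_rot"]).as_matrix()
    print("t",s["time"],"pos",s["tool_pos"],"F",s["wrist_force"],"T",s["torque"],"w",s["width"]);return s,Rm
E
python3 - <<'E'
from snap import *
s,Rm=st();snap("1")
print(Rm);print(rel(s["tool_pos"],Rm,(*jig(0,-.015),.2),down(JT)))
w=load("pics/wrist1.npz");print(proj(w,[(*jig(0,-.015),.165),(*jig(0,-.1),.012),(*jig(.023,-.1),.034),(*jig(-.023,-.1),.034)]))
E
```

```text
t 2.025 pos [0.6457 0.0029 0.242 ] F [-0.1832 -0.4677 -0.2538] T [0.0304 0.0249 0.0096] w 0.00013760728298027743
[[-0.001   0.0908  0.9959]
 [ 0.0006  0.9959 -0.0908]
 [-1.      0.0005 -0.0011]]
(array([ 0.042 , -0.0017,  0.0008]), array([ 0.092 , -0.0607, -0.0305]))
[[321.313  219.7705]
 [320.4908 236.2143]
 [338.5944 243.6314]
 [302.446  243.5092]]
```

View pics/wrist1.png

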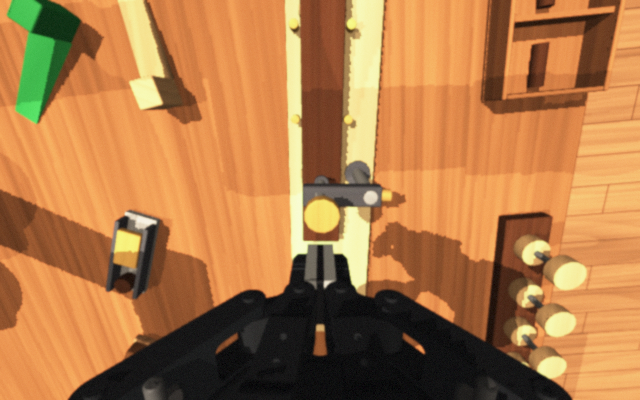

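View pics/scene1.png

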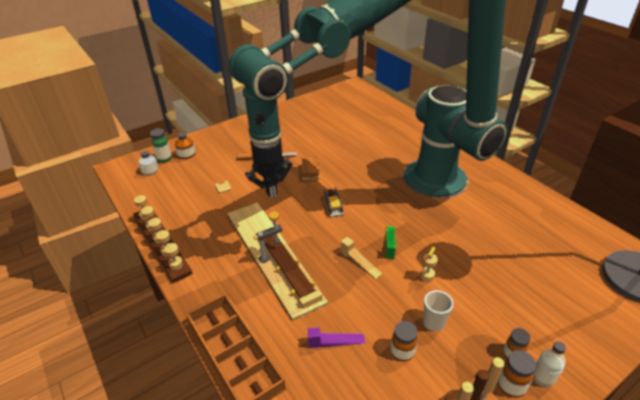

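The wrist view shows the knob at (322,215), directly ahead of the closed fingertips at (320,260). The pale wedge's block is at (157,92). I'll check the knob height by depth.

```bash
python3 - <<'E'
from snap import *
w=load("pics/wrist1.npz");P=cloud(w)
k=P[205:226,312:333].reshape(-1,3);print("knob",np.median(k,0))
for uv in [(322,120),(322,60),(335,300),(160,95),(380,100),(322,238)]:print(uv,P[uv[1],uv[0]])
t=load("pics/top1.npz");P=cloud(t)
# knob radius check via mask
hsv=cv2.cvtColor(w["frame"],cv2.COLOR_RGB2HSV)
m=(hsv[...,0]>18)&(hsv[...,0]<32)&(hsv[...,1]>150);m[:190]=0;m[245:]=0;m[:,:295]=0;m[:,345:]=0
ys,xs=np.nonzero(m);print(xs.mean(),ys.mean(),np.ptp(xs),np.ptp(ys),len(xs));print(atz(w,xs.mean(),ys.mean(),np.median(k,0)[2]))
E
```

```text
knob [0.6471 0.0049 0.1647]
(322, 120) [0.6534 0.0676 0.0333]
(322, 60) [0.6587 0.1282 0.0331]
(335, 300) [0.652  0.0166 0.2828]
(160, 95) [0.4871 0.1083 0.0468]
(380, 100) [0.7247 0.0828 0.0001]
(322, 238) [ 0.6409 -0.076   0.0337]
322.03007518796994 214.3684210526316 35 32 133
[0.6471 0.0054 0.1647]
```

Request:
{"fn": "step_arm", "kwargs": {"targets": [0.03,0,0.001,0,0,0,255,0.055,0,0.001,0,0,0,255,0.065,0,0.001,0,0,0,255,0.072,0,0.001,0,0,0,255,0.079,0,0.001,0,0,0,255,0.084,0,0.001,0,0,0,255,0.087,0,0.001,0,0,0,255,0.088,0,0.001,0,0,0,255]}}

```text
time: 3.18
tool_pos: [0.6477, 0.0014, 0.1544]
tcp_rot: [0.072, 1.569, -0.072]
wrist_force: [0.4, 0.2, 0.5]
width: 0.002
```

```bash
python3 - <<'E'
from snap import *
st();snap("2",["wrist","scene"])
f=load("pics/scene2.npz")["frame"][:,:,::-1]
cv2.imwrite("pics/s2c.png",cv2.resize(f[150:270,210:330],None,fx=5,fy=5,interpolation=cv2.INTER_CUBIC))
E
```

```text
t 3.175 pos [0.6477 0.0014 0.1544] F [0.4358 0.1843 0.4887] T [ 0.0343 -0.1025  0.0505] w 0.0017318814125844243
```

View pics/s2c.png

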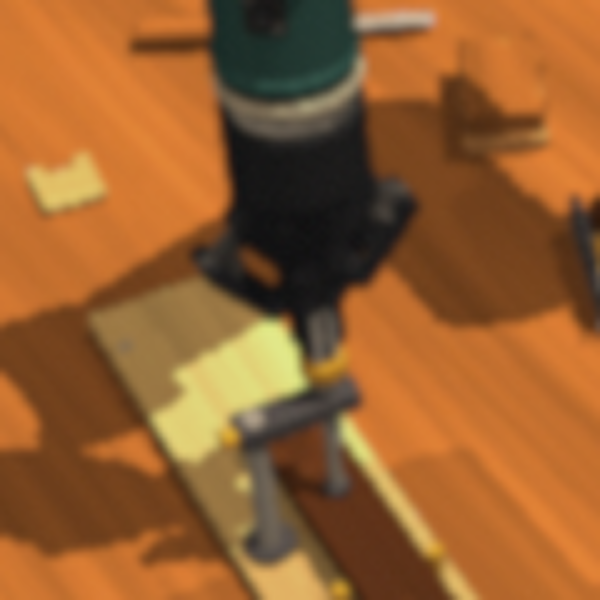

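View pics/wrist2.png

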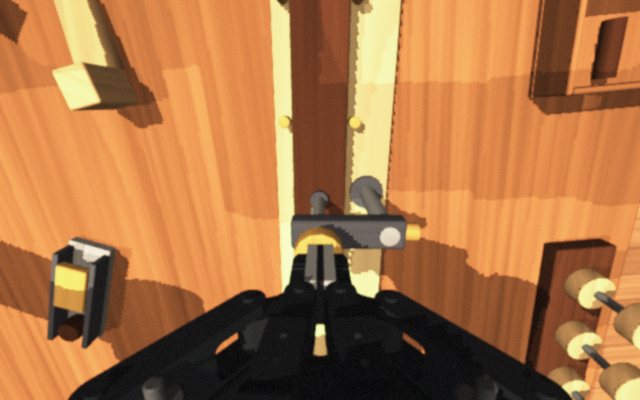

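Fingers are on the knob and it's going down. I'll press on until the force rises.

Request:
{"fn": "step_arm", "kwargs": {"targets": [0.001,0,0,0,0,0,255,0.002,0,0,0,0,0,255,0.003,0,0,0,0,0,255,0.003,0,0,0,0,0,255]}}

```text
time: 3.78
tool_pos: [0.6476, 0.0014, 0.1521]
tcp_rot: [0.072, 1.569, -0.072]
wrist_force: [-1.2, 0.1, 4.7]
width: -0.001
```

Request:
{"fn": "step_arm", "kwargs": {"targets": [-0.01,0,0,0,0,0,255,-0.04,0,0,0,0,0,255,-0.08,0,0,0,0,0,255,-0.08,0,-0.05,0,0,0,200,-0.08,0.05,-0.1,-7,0,0,100,-0.08,0.06,-0.13,-14.3,0,0,80,-0.08,0.06,-0.13,-14.3,0,0,80,-0.08,0.06,-0.13,-14.3,0,0,80]}}

```text
time: 4.78
tool_pos: [0.5243, 0.0731, 0.2318]
tcp_rot: [-0.123, 1.566, 0.123]
wrist_force: [0.3, -0.5, 0.5]
width: 0.687
```

```bash
python3 - <<'E'
from snap import *
s,Rm=st();snap("3")
for n,(a,b,cc,d) in dict(top=(60,170,200,400),scene=(190,330,220,400)).items():
    f=load(f"pics/{n}3.npz")["frame"][:,:,::-1]
    cv2.imwrite(f"pics/{n}3c.png",cv2.resize(f[a:b,cc:d],None,fx=4,fy=4,interpolation=cv2.INTER_CUBIC))
E
```

```text
t 4.775 pos [0.5243 0.0731 0.2318] F [ 0.2637 -0.4588  0.4999] T [ 0.0114  0.0014 -0.0131] w 0.686994957966852
```

View pics/wrist3.png

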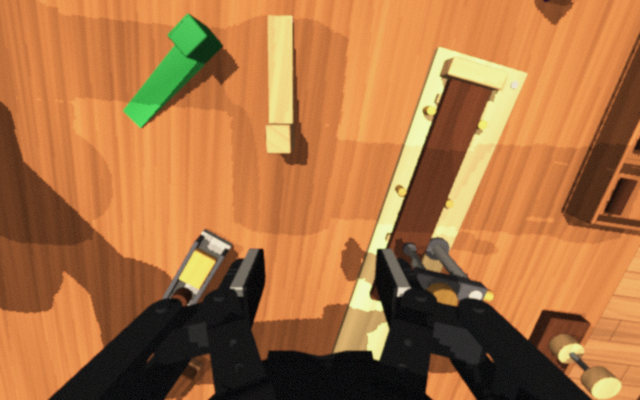

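View pics/scene3c.png

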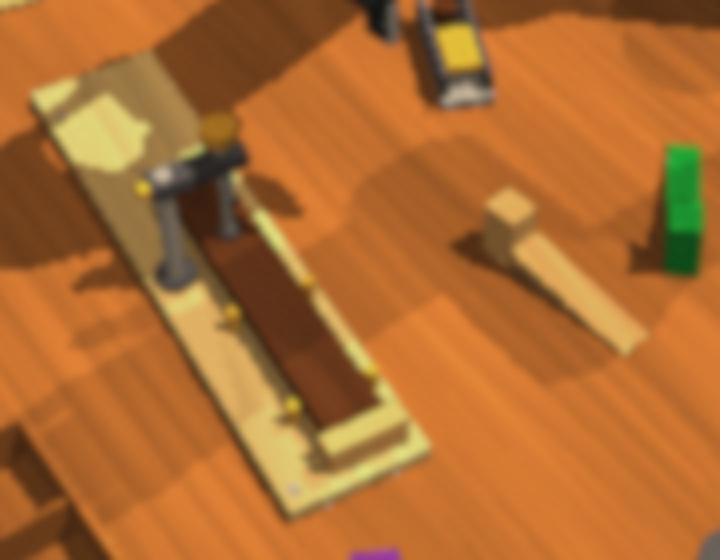

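The gauge is down on the blank (knob now just above the arm). The wrist view shows the wedge block at (278,139) and the tip at (280,16). I'll refine the wedge pose from this view.

```bash
python3 - <<'E'
from snap import *
w=load("pics/wrist3.npz");f=w["frame"][:,:,::-1]
cv2.imwrite("pics/w3c.png",cv2.resize(f[5:165,240:320],None,fx=5,fy=3.7,interpolation=cv2.INTER_CUBIC))
P=cloud(w);print(P[139,278],P[30,280],P[147,278],P[131,278])
B=np.array([.4555,.2325]);th=np.radians(9);r=np.array([[np.cos(th),-np.sin(th)],[np.sin(th),np.cos(th)]])
L=[(-.013,-.14,.05),(.013,-.14,.05),(.013,-.11,.05),(-.013,-.11,.05),(-.013,0,.002),(.013,0,.002)]
pts=[(*(B+r@np.array(l[:2])),l[2]) for l in L];print(proj(w,pts))
E
```

```text
[0.4742 0.1123 0.05  ] [0.4579 0.2212 0.0048] [0.4749 0.1037 0.0483] [0.4732 0.1203 0.0494]
[[266.8696 156.4812]
 [291.3154 156.4843]
 [290.4453 127.4957]
 [265.2463 127.4907]
 [267.1935  18.469 ]
 [291.4902  18.4802]]
```

View pics/w3c.png

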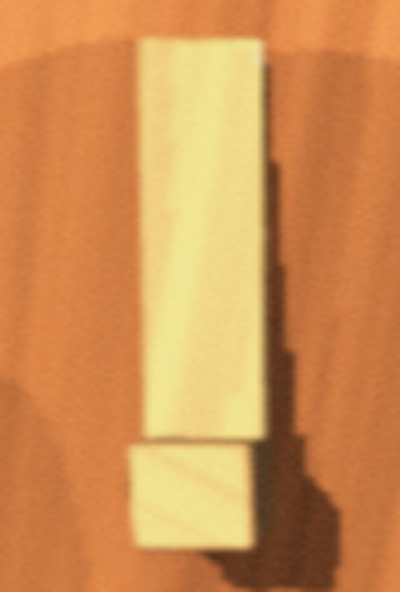

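```bash
python3 - <<'E'
from snap import *
s,Rm=st();print(rel(s["tool_pos"],Rm,(.4745,.1103,.1),down(np.radians(8.8))))
E
```

```text
t 4.925 pos [0.5246 0.0727 0.2314] F [-0.3344 -0.3964 -0.4442] T [ 0.0509 -0.0288  0.0413] w 0.6850735386981608
(array([ 0.1314,  0.045 , -0.0437]), array([0.1511, 0.0274, 0.0106]))
```

Request:
{"fn": "step_arm", "kwargs": {"targets": [0.05,0.02,-0.02,0,0,0,80,0.08,0.045,-0.0437,0,0,0,80,0.11,0.045,-0.0437,0,0,0,80,0.131,0.045,-0.0437,0,0,0,80,0.131,0.045,-0.0437,0,0,0,80]}}

```text
time: 5.55
tool_pos: [0.4722, 0.1101, 0.0983]
tcp_rot: [-0.123, 1.572, 0.123]
wrist_force: [-0.9, 1.3, -0.2]
width: 0.689
```

```bash
python3 - <<'E'
from snap import *
s,Rm=st();snap("4",["wrist"]);print(rel(s["tool_pos"],Rm,(.4745,.1103,.027),down(np.radians(8.8))))
E
```

```text
t 5.55 pos [0.4722 0.1101 0.0983] F [-0.8779  1.3048 -0.2233] T [-0.0268 -0.0216  0.0164] w 0.6888661056268968
(array([ 0.0713, -0.0002,  0.0026]), array([ 0.1712, -0.2635,  0.0099]))
```

View pics/wrist4.png

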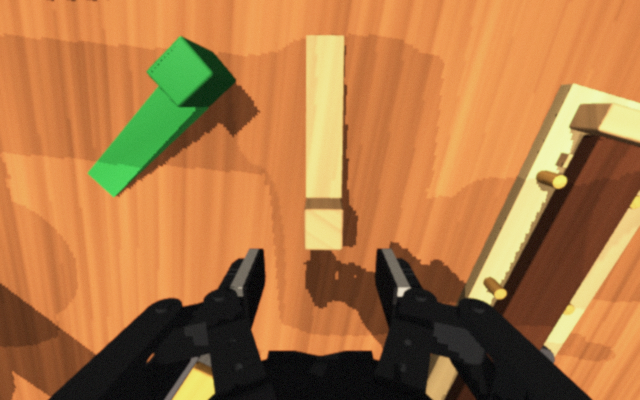

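The block (324,228) is between the open fingers (250..390), about 3 mm off centre, which agrees with the computed offset.

Request:
{"fn": "step_arm", "kwargs": {"targets": [0.02,0,0.001,0,0,0,80,0.045,0,0.001,0,0,0,80,0.065,0,0.001,0,0,0,80,0.0705,0,0.001,0,0,0,80,0.0705,0,0.001,0,0,0,80]}}

```text
time: 6.22
tool_pos: [0.4753, 0.1109, 0.0306]
tcp_rot: [-0.123, 1.566, 0.123]
wrist_force: [-0.6, 0.3, 0.8]
width: 0.687
```

```bash
python3 - <<'E'
from snap import *
s,Rm=st();snap("5",["wrist"]);print(rel(s["tool_pos"],Rm,(.4745,.1103,.027),down(np.radians(8.8))))
E
```

```text
t 6.225 pos [0.4753 0.1109 0.0306] F [-0.63    0.3444  0.8292] T [-0.0217 -0.0067  0.0054] w 0.6867422891349975
(array([ 0.0035, -0.0005, -0.0009]), array([0.2031, 0.0581, 0.0001]))
```

View pics/wrist5.png

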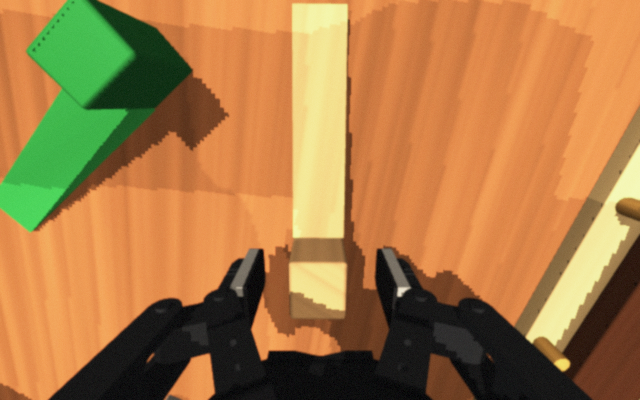

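```bash
python3 - <<'E'
from snap import *
w=load("pics/wrist5.npz");print(proj(w,[(.4753,.1109,.05)]),atz(w,318.5,290,.05),atz(w,320,4,.002))
E
```

```text
[[320.1519 296.7202]] [0.474  0.1142 0.05  ] [0.4554 0.2353 0.002 ]
```

Request:
{"fn": "step_arm", "kwargs": {"targets": [0.0015,0.0015,-0.001,0,0,0,80,0.0015,0.0015,-0.001,0,0,0,255,0.0015,0.0015,-0.001,0,0,0,255,0.0015,0.0015,-0.001,0,0,0,255,0.0015,0.0015,-0.001,0,0,0,255,0.0015,0.0015,-0.001,0,0,0,255,0.0015,0.0015,-0.001,0,0,0,255], "squeeze": 70}}

```text
time: 7.15
tool_pos: [0.4737, 0.1124, 0.0289]
tcp_rot: [-0.124, 1.566, 0.124]
wrist_force: [-0.1, -0.2, 5.7]
width: 0.294
```

```bash
python3 - <<'E'
from snap import *
s,Rm=st();snap("6",["wrist"])
w=load("pics/wrist6.npz")
print(Rm)
E
```

```text
t 7.15 pos [0.4737 0.1124 0.0289] F [-0.0915 -0.2496  5.7343] T [-0.0355  0.1192  0.0341] w 0.29422127996224573
[[ 0.001  -0.157   0.9876]
 [ 0.0002  0.9876  0.157 ]
 [-1.      0.0001  0.001 ]]
```

View pics/wrist6.png

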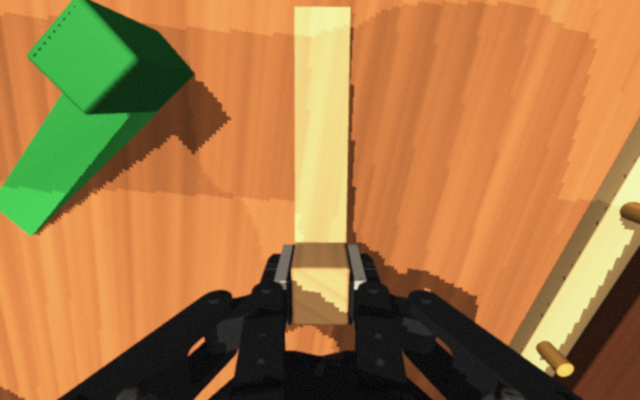

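The wedge is gripped (opening 25 mm, wedge vertical in the image, so aligned with the tool). Next come lifting, going round past the gauge side, and turning to the jig's direction.

```bash
python3 - <<'E'
from snap import *
s,Rm=st();w=load("pics/wrist6.npz");tip=atz(w,322.5,7,.002);print("tip tool",Rm.T@(tip-s["tool_pos"]))
for p in [(.474,.1124,.11),(.5,-.216,.11),(*jig(0,-.2335),.11)]:
    print(rel(s["tool_pos"],Rm,p,down(JT)))
E
```

```text
t 7.2 pos [0.4737 0.1124 0.0289] F [-0.3546 -0.5082  5.3232] T [0.007  0.1339 0.0294] w 0.2960006249659846
tip tool [0.0269 0.1243 0.001 ]
(array([-0.0811, -0.    ,  0.0004]), array([14.332 ,  0.0568, -0.0113]))
(array([-0.0812, -0.3285, -0.0255]), array([14.332 ,  0.0568, -0.0113]))
(array([-0.0811, -0.3486,  0.0989]), array([14.332 ,  0.0568, -0.0113]))
```

Request:
{"fn": "step_arm", "kwargs": {"targets": [-0.02,0,0,0,0,0,255,-0.05,0,0,0,0,0,255,-0.081,-0.02,0,0,0,0,255,-0.081,-0.06,0,3,0,0,255,-0.081,-0.11,0,6,0,0,255,-0.081,-0.16,-0.01,9,0,0,255,-0.081,-0.21,-0.015,12,0,0,255,-0.081,-0.26,-0.02,14.3,0,0,255,-0.081,-0.31,-0.015,14.3,0,0,255,-0.081,-0.335,0.01,14.3,0,0,255,-0.081,-0.345,0.05,14.3,0,0,255,-0.081,-0.349,0.08,14.3,0,0,255,-0.081,-0.349,0.099,14.3,0,0,255,-0.081,-0.349,0.099,14.3,0,0,255,-0.081,-0.349,0.099,14.3,0,0,255,-0.081,-0.349,0.099,14.3,0,0,255]}}

```text
time: 9.2
tool_pos: [0.6245, -0.2168, 0.1089]
tcp_rot: [0.073, 1.571, -0.072]
wrist_force: [0.8, 0.0, -1.3]
width: 0.296
```

```bash
python3 - <<'E'
from snap import *
s,Rm=st();snap("7");print(rel(s["tool_pos"],Rm,(*jig(0,-.2335),.06),down(JT)))
w=load("pics/wrist7.npz")
print(proj(w,[(*jig(0.023,-.1),.034),(*jig(-.023,-.1),.034),(*jig(0.065,-.1),.012),(*jig(-.04,-.1),.012)]))
f=load("pics/top7.npz")["frame"][:,:,::-1]
cv2.imwrite("pics/t7c.png",cv2.resize(f[90:190,220:420],None,fx=4,fy=4,interpolation=cv2.INTER_CUBIC))
E
```

```text
t 9.2 pos [ 0.6245 -0.2168  0.1089] F [ 0.8237  0.0373 -1.2919] T [ 0.0066 -0.0112  0.0086] w 0.29625921773130204
(array([0.0489, 0.0006, 0.0015]), array([ 0.0142, -0.0684, -0.0104]))
[[360.4416  13.0919]
 [284.9124  13.0015]
 [417.9829  22.6851]
 [263.5736  22.4993]]
```

View pics/wrist7.png

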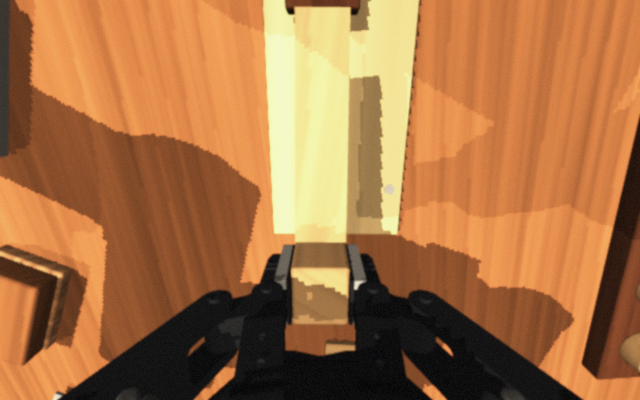

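View pics/scene7.png

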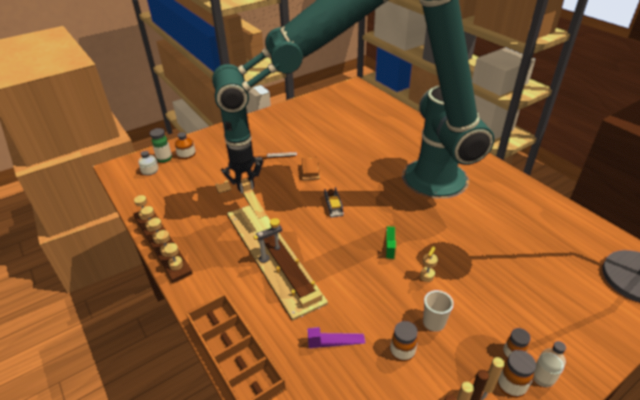

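View pics/t7c.png

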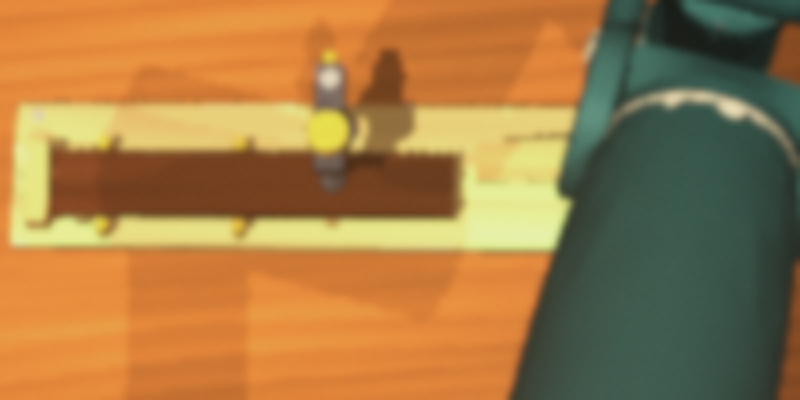

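```bash
python3 - <<'E'
from snap import *
w=load("pics/wrist7.npz");c,s=np.cos(JT),np.sin(JT)
for uv,z in[((336,234),.012),((286,10),.034),((359,10),.034)]:
    p=atz(w,*uv,z);d=p[:2]-JO;print(uv,c*d[0]+s*d[1],-s*d[0]+c*d[1])
E
```

```text
(336, 234) 0.012135614903940505 -0.2570983409413258
(286, 10) -0.022282674127593584 -0.09841278380152073
(359, 10) 0.022052311228649292 -0.09836675998609494
```

Request:
{"fn": "step_arm", "kwargs": {"targets": [0.02,0,0.0005,0,0,0,255,0.04,-0.001,0.0005,0,0,0,255,0.055,-0.001,0.0005,0,0,0,255,0.06,-0.001,0.0005,0,0,0,255,0.06,-0.001,0.0005,0,0,0,255,0.06,-0.001,0.0005,0,0,0,255]}}

```text
time: 10.1
tool_pos: [0.6268, -0.2182, 0.05]
tcp_rot: [0.072, 1.568, -0.073]
wrist_force: [1.4, -0.0, -0.7]
width: 0.297
```

```bash
python3 - <<'E'
from snap import *
s,Rm=st();snap("8",["wrist"]);print(rel(s["tool_pos"],Rm,(*jig(0,-.2335),.0409),down(JT)))
f=load("pics/wrist8.npz")["frame"][:,:,::-1]
E
```

```text
t 10.1 pos [ 0.6268 -0.2182  0.05  ] F [ 1.3519 -0.0144 -0.7174] T [-0.0336  0.0212  0.0549] w 0.2974436298816905
(array([ 0.0091,  0.0017, -0.0009]), array([0.0307, 0.0764, 0.0221]))
```

View pics/wrist8.png

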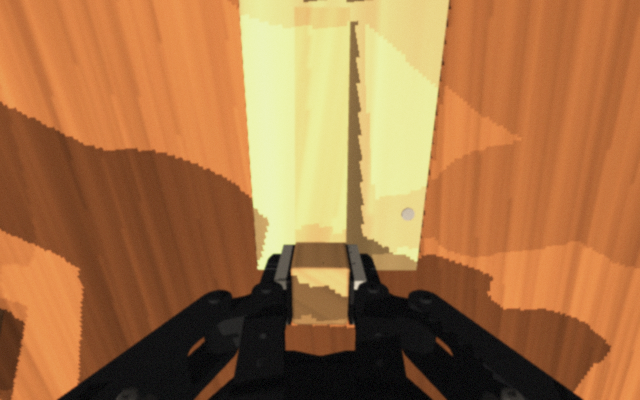

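The wedge is over the board, with the blank's end just ahead at the top edge (305..370, 0). Lowering it slowly now.

Request:
{"fn": "step_arm", "kwargs": {"targets": [0.003,0,-0.0005,0,0,0,255,0.006,0,-0.0005,0,0,0,255,0.007,0,-0.0005,0,0,0,255,0.008,0,-0.0005,0,0,0,255,0.008,0,-0.0005,0,0,0,255]}}

```text
time: 10.78
tool_pos: [0.6255, -0.2178, 0.0411]
tcp_rot: [0.072, 1.57, -0.072]
wrist_force: [0.6, -0.4, -0.4]
width: 0.294
```

Request:
{"fn": "step_arm", "kwargs": {"targets": [0.001,0,0,0,0,0,255,0.001,0,0,0,0,0,255,0.001,0,0,0,0,0,255]}}

```text
time: 11.15
tool_pos: [0.6257, -0.218, 0.0409]
tcp_rot: [0.072, 1.569, -0.072]
wrist_force: [-2.0, 1.0, 4.5]
width: 0.296
```

Contact is at exactly the expected height. I'll take a reference scene picture and then push.

```bash
python3 - <<'E'
from snap import *
s,Rm=st();snap("9");print(rel(s["tool_pos"],Rm,(*jig(0,-.1945),.0409),down(JT)))
f=load("pics/scene9.npz")["frame"][:,:,::-1]
cv2.imwrite("pics/s9c.png",cv2.resize(f[160:270,210:310],None,fx=6,fy=5,interpolation=cv2.INTER_CUBIC))
E
```

```text
t 11.15 pos [ 0.6257 -0.218   0.0409] F [-1.9882  1.0402  4.5157] T [0.1557 0.4273 0.0047] w 0.29624641187794915
(array([0.    , 0.0406, 0.0002]), array([0.0284, 0.0239, 0.0082]))
```

View pics/s9c.png

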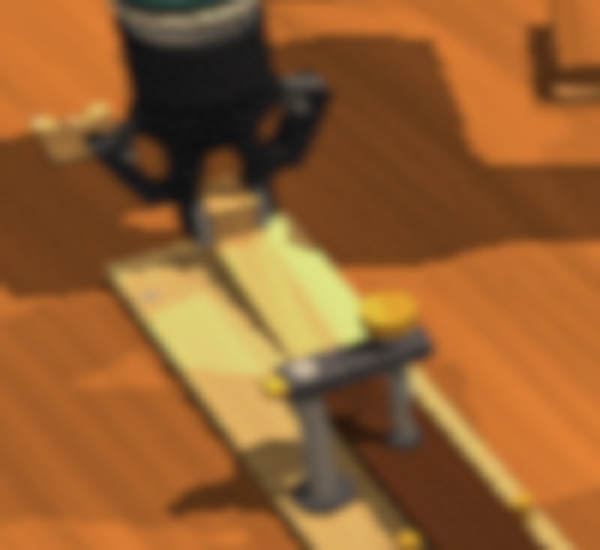

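Request:
{"fn": "step_arm", "kwargs": {"targets": [0,0.005,0,0,0,0,255,0,0.012,0,0,0,0,255,0,0.02,0,0,0,0,255,0,0.027,0,0,0,0,255,0,0.032,0,0,0,0,255,0,0.034,0,0,0,0,255,0,0.034,0,0,0,0,255,0,0.034,0,0,0,0,255]}}

```text
time: 12.3
tool_pos: [0.6295, -0.1835, 0.0409]
tcp_rot: [0.072, 1.568, -0.072]
wrist_force: [0.0, -1.7, 6.3]
width: 0.292
```

```bash
python3 - <<'E'
from snap import *
s,Rm=st();snap("10",["wrist"]);print(rel(s["tool_pos"],Rm,(*jig(0,-.1945),.0409),down(JT)))
E
```

```text
t 12.3 pos [ 0.6295 -0.1835  0.0409] F [ 0.0487 -1.6502  6.3485] T [-0.1751  0.0689  0.055 ] w 0.2921220914902777
(array([ 0.    ,  0.0059, -0.0004]), array([0.0653, 0.0818, 0.0087]))
```

View pics/wrist10.png

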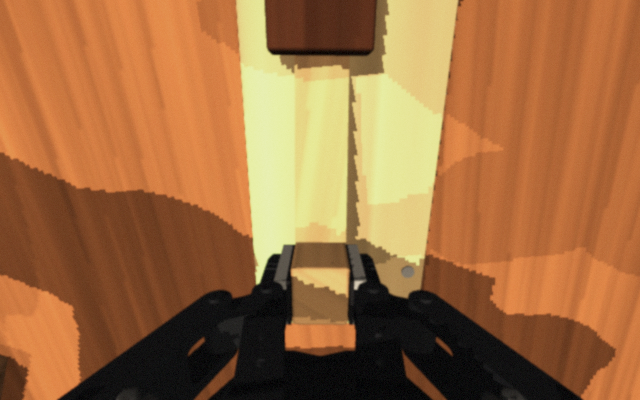

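```bash
python3 - <<'E'
from snap import *
w=load("pics/wrist10.npz");f=w["frame"][:,:,::-1]
cv2.imwrite("pics/w10c.png",cv2.resize(f[0:300,230:410],None,fx=3,fy=2,interpolation=cv2.INTER_CUBIC))
c,s=np.cos(JT),np.sin(JT)
def J(uv,z):
    p=atz(w,*uv,z);d=p[:2]-JO;return np.array([c*d[0]+s*d[1],-s*d[0]+c*d[1]])
a=J((320,243),.062);b=J((320,269),.062);e=J((320,49),.034);e2=J((320,54),.020);print(a,b,e,e2,"insertion",.11-(e-a)[1])
E
```

```text
[-0.0002 -0.1733] [-0.0001 -0.1855] [-0.0003 -0.097 ] [-0.0003 -0.0968] insertion 0.03368469095644723
```

View pics/w10c.png

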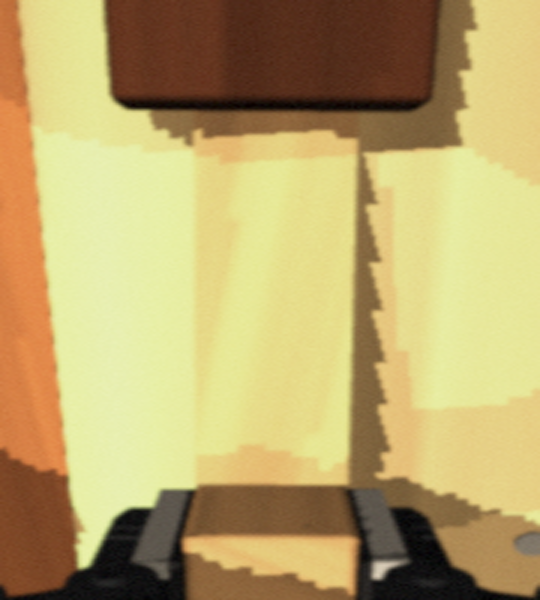

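The blank's edge is at v≈52 and the wedge enters squarely, centred (u≈321 against the blank's 321). Insertion is about 22–23 mm. I'll continue slowly, watching the force.

Request:
{"fn": "step_arm", "kwargs": {"targets": [0,0.002,0,0,0,0,255,0,0.004,0,0,0,0,255,0,0.005,0,0,0,0,255,0,0.005,0,0,0,0,255]}}

```text
time: 12.85
tool_pos: [0.6299, -0.1788, 0.0409]
tcp_rot: [0.071, 1.568, -0.072]
wrist_force: [-0.3, -1.8, 5.6]
width: 0.296
```

Request:
{"fn": "step_arm", "kwargs": {"targets": [0,0.001,0,0,0,0,255,0,0.002,0,0,0,0,255,0,0.002,0,0,0,0,255]}}

```text
time: 13.22
tool_pos: [0.63, -0.1769, 0.0409]
tcp_rot: [0.071, 1.568, -0.072]
wrist_force: [-0.7, -2.1, 5.2]
width: 0.29
```

Request:
{"fn": "step_arm", "kwargs": {"targets": [0,0.001,0,0,0,0,255,0,0.002,0,0,0,0,255,0,0.002,0,0,0,0,255]}}

```text
time: 13.6
tool_pos: [0.6302, -0.1749, 0.0409]
tcp_rot: [0.071, 1.568, -0.072]
wrist_force: [0.0, -2.7, 5.5]
width: 0.294
```

Request:
{"fn": "step_arm", "kwargs": {"targets": [0,0.001,0,0,0,0,255,0,0.002,0,0,0,0,255,0,0.002,0,0,0,0,255]}}

```text
time: 13.98
tool_pos: [0.6303, -0.174, 0.0409]
tcp_rot: [0.07, 1.568, -0.073]
wrist_force: [-0.6, -7.0, 5.2]
width: 0.297
```

Contact has been made (7 N along the push). I'll push on toward about 17 mm past the start of the lift, then check the gauge.

Request:
{"fn": "step_arm", "kwargs": {"targets": [0,0.001,0,0,0,0,255,0,0.002,0,0,0,0,255,0,0.003,0,0,0,0,255,0,0.004,0,0,0,0,255,0,0.005,0,0,0,0,255,0,0.006,0,0,0,0,255,0,0.006,0,0,0,0,255]}}

```text
time: 14.85
tool_pos: [0.6309, -0.1683, 0.0409]
tcp_rot: [0.07, 1.568, -0.074]
wrist_force: [0.3, -7.3, 4.4]
width: 0.292
```

```bash
python3 - <<'E'
from snap import *
s,Rm=st();snap("11");c,q=np.cos(JT),np.sin(JT);d=s["tool_pos"][:2]-JO;print(c*d[0]+q*d[1],-q*d[0]+c*d[1]);print(rel(s["tool_pos"],Rm,s["tool_pos"],down(JT)))
E
```

```text
t 14.85 pos [ 0.6309 -0.1683  0.0409] F [ 0.2679 -7.2895  4.4182] T [-0.9084  0.1435  0.0094] w 0.29238113742406435
0.0003973202034795835 -0.18510588882043788
(array([0., 0., 0.]), array([0.0659, 0.0994, 0.135 ]))
```

View pics/wrist11.png

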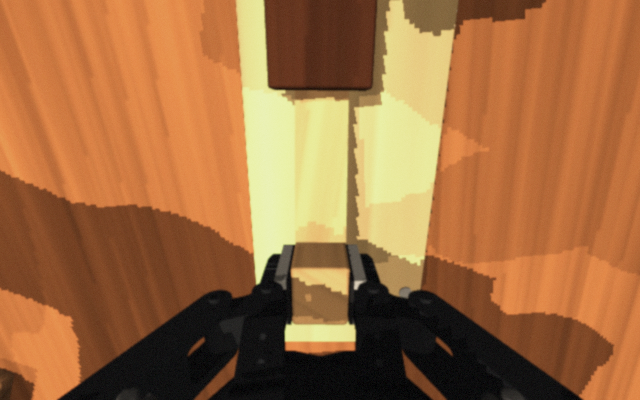

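```bash
cat > gauge.py <<'E'
from snap import *
def gauge(tag,ref="9",n="scene"):
    a=load(f"pics/{n}{ref}.npz");b=load(f"pics/{n}{tag}.npz")
    p0=proj(a,[(*jig(0,-.015),.135)])[0];p1=proj(a,[(*jig(0,-.015),.138)])[0]
    g=lambda c:cv2.cvtColor(c["frame"],cv2.COLOR_RGB2HSV)
    def cen(c):
        h=c["frame"].astype(float);x,y=np.round(p0).astype(int)
        r=h[y-14:y+9,x-12:x+13]; w=np.clip(np.minimum(r[...,0],r[...,1])-2.2*r[...,2]-10,0,60)
        v,u=np.mgrid[y-14:y+9,x-12:x+13];return np.array([(w*u).sum(),(w*v).sum()])/w.sum(),w.sum()
    ca,cb=cen(a),cen(b)
    A=a["frame"][:,:,0].astype(np.float32);B=b["frame"][:,:,0].astype(np.float32);x,y=np.round(ca[0]).astype(int)
    ph=cv2.phaseCorrelate(A[y-8:y+8,x-9:x+9].copy(),B[y-8:y+8,x-9:x+9].copy(),cv2.createHanningWindow((18,16),cv2.CV_32F))
    try:
        T=(A[y-5:y+4,x-7:x+8]);W=np.eye(2,3,dtype=np.float32);W[:,2]=(x-7,y-5)
        cc,W=cv2.findTransformECC(T,B,W,cv2.MOTION_TRANSLATION,(3,200,1e-6));e=W[:,2]-(x-7,y-5)
    except cv2.error as ex: cc,e=0,None
    print(n,tag,"px/3mm",p1-p0,"pred",p0,"cen",ca,cb,"ECC",cc,e,"phase",ph)
E
python3 - <<'E'
from gauge import *
snap("12",["scene","top"])
for t in("3","11","12"): gauge(t)
for t in("3","11","12"): gauge(t,n="top")
E
```

```text
scene 3 px/3mm [-0.0899 -0.795 ] pred [274.2899 222.083 ] cen (array([274.7824, 221.433 ]), np.float64(2657.9999999999986)) (array([274.7518, 221.6594]), np.float64(1404.599999999999)) ECC 0.5724075534721632 [-8.0634  5.0591] phase ((0.25853808724031957, -0.10479409273012763), 0.8861968177888129)
scene 11 px/3mm [-0.0899 -0.795 ] pred [274.2899 222.083 ] cen (array([274.7824, 221.433 ]), np.float64(2657.9999999999986)) (array([274.7512, 221.2487]), np.float64(2685.999999999999)) ECC 0.8661579355977221 [-0.1006 -0.0027] phase ((-0.036809305195996345, 0.7571787822713159), 1.0482435872157414)
scene 12 px/3mm [-0.0899 -0.795 ] pred [274.2899 222.083 ] cen (array([274.7824, 221.433 ]), np.float64(2657.9999999999986)) (array([274.7469, 221.2769]), np.float64(2656.7999999999984)) ECC 0.8668576372802039 [-0.1033  0.011 ] phase ((0.008002829566992276, 0.7424497570949118), 1.0585878814260166)
top 3 px/3mm [-0.0336 -0.393 ] pred [301.8392 123.2271] cen (array([301.6277, 122.4634]), np.float64(2553.3999999999987)) (array([302.285 , 122.0649]), np.float64(776.1999999999997)) ECC 0.575530993334299 [-0.3592  0.7823] phase ((-1.0126714663004996, -0.30536909264064427), 0.7502530887722969)
top 11 px/3mm [-0.0336 -0.393 ] pred [301.8392 123.2271] cen (array([301.6277, 122.4634]), np.float64(2553.3999999999987)) (array([301.5238, 122.386 ]), np.float64(2554.199999999999)) ECC 0.978726977466607 [-0.3497  0.0138] phase ((0.022868500522081447, -0.12908701744496653), 1.0157480753130383)
top 12 px/3mm [-0.0336 -0.393 ] pred [301.8392 123.2271] cen (array([301.6277, 122.4634]), np.float64(2553.3999999999987)) (array([301.4941, 122.3821]), np.float64(2544.599999999999)) ECC 0.978442320610954 [-0.364   0.0059] phase ((-0.10825500038122016, -0.09980441491323155), 1.0213210032218032)
```

```bash
cat >> gauge.py <<'E'
def wristz(tag):
    w=load(f"pics/wrist{tag}.npz");P=cloud(w)
    c,s=np.cos(JT),np.sin(JT);d=P[...,:2]-JO;x=c*d[...,0]+s*d[...,1];y=-s*d[...,0]+c*d[...,1]
    v,u=np.mgrid[0:400,0:640]
    z=P[...,2];ok=w["depth"]>0
    b=ok&(abs(x)<.018)&(y>-.090)&(y<-.070)&(abs(z-.035)<.012)&(v<200)
    # board strips left of wedge
    g=ok&((x<-.027)&(x>-.036))&(y>-.15)&(y<-.09)&(abs(z-.012)<.008)
    return z[b].mean(),b.sum(),z[g].mean(),g.sum(),1e3*(z[b].mean()-z[g].mean()), 1e3*z[b].std()
def depthz(tag,n):
    w=load(f"pics/{n}{tag}.npz");P=cloud(w);p=np.round(proj(w,[(*jig(0,-.015),.141)])[0]).astype(int)
    r=P[p[1]-3:p[1]+4,p[0]-4:p[0]+5,2];r=r[(r>.128)];return np.median(r),r.std(),r.size
E
python3 - <<'E'
from gauge import *
for t in("10","11"):print(t,wristz(t))
for t in("9","11","12"):print(t,depthz(t,"scene"),depthz(t,"top"))
E
```

```text
10 (np.float64(0.033108695805271725), np.int64(2730), np.float64(0.01112459233644355), np.int64(2124), np.float64(21.984103468828174), np.float64(0.6952562138132218))
11 (np.float64(0.034216644992720716), np.int64(4595), np.float64(0.011140239230737117), np.int64(1921), np.float64(23.076405761983597), np.float64(0.6938019708554404))
9 (np.float64(0.14041918941654158), np.float64(0.0016492468160150288), 42) (np.float64(0.1411345174074269), np.float64(0.0022214898629147085), 62)
11 (np.float64(0.14068049434196495), np.float64(0.0016512325965530325), 45) (np.float64(0.14274515444289937), np.float64(0.003031948841883519), 62)
12 (np.float64(0.14073106906805896), np.float64(0.0017692467650721156), 45) (np.float64(0.14132775902900674), np.float64(0.002520017210905756), 62)
```

The wrist depth gives 21.98 mm with the blank flat (nominal 22) and 23.08 mm now. That is a gap at the rest of about 0.8 mm, agreeing with the travel and the knob. About 12.5 mm of travel remains.

Request:
{"fn": "step_arm", "kwargs": {"targets": [0,0.001,0,0,0,0,255,0,0.002,0,0,0,0,255,0,0.003,0,0,0,0,255,0,0.004,0,0,0,0,255,0,0.005,0,0,0,0,255,0,0.006,0,0,0,0,255,0,0.007,0,0,0,0,255,0,0.008,0,0,0,0,255,0,0.009,0,0,0,0,255,0,0.01,0,0,0,0,255,0,0.011,0,0,0,0,255,0,0.011,0,0,0,0,255,0,0.011,0,0,0,0,255]}}

```text
time: 16.73
tool_pos: [0.6319, -0.1573, 0.0409]
tcp_rot: [0.07, 1.568, -0.074]
wrist_force: [-0.2, -7.5, 5.5]
width: 0.292
```

```bash
python3 - <<'E'
from gauge import *
s,Rm=st();snap("13");c,q=np.cos(JT),np.sin(JT);d=s["tool_pos"][:2]-JO;print(c*d[0]+q*d[1],-q*d[0]+c*d[1]);print(rel(s["tool_pos"],Rm,s["tool_pos"],down(JT)))
print(wristz("13"));gauge("13");print(depthz("13","scene"),depthz("13","top"))
E
```

```text
t 16.725 pos [ 0.6319 -0.1573  0.0409] F [-0.2091 -7.4547  5.4858] T [-0.8948  0.203   0.0022] w 0.29195670233701676
0.0003546718876748997 -0.1741175344012753
(array([0., 0., 0.]), array([0.0675, 0.0967, 0.1334]))
(np.float64(0.03628416390056349), np.int64(4355), np.float64(0.011141093816138415), np.int64(1800), np.float64(25.143070084425077), np.float64(0.6719079894599936))
scene 13 px/3mm [-0.0899 -0.795 ] pred [274.2899 222.083 ] cen (array([274.7824, 221.433 ]), np.float64(2657.9999999999986)) (array([274.7522, 220.8558]), np.float64(2736.599999999999)) ECC 0.8041948306586066 [-0.3932 -0.0746] phase ((-0.054605158462946335, 0.8988644129104699), 0.8232107443941964)
(np.float64(0.1425356225551975), np.float64(0.17531196763800122), 49) (np.float64(0.1421885964358171), np.float64(0.002782627282453371), 63)
```

View pics/wrist13.png

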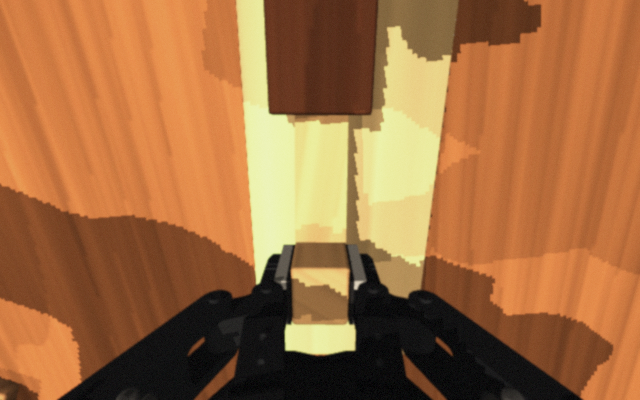

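The rise at the blank's end is 3.16 mm, so the gap is about 2.30 mm. Travel gives 2.29 and the knob 2.18. One more millimetre centres it in the range.

Request:
{"fn": "step_arm", "kwargs": {"targets": [0,0.0005,0,0,0,0,255,0,0.001,0,0,0,0,255,0,0.0012,0,0,0,0,255,0,0.0012,0,0,0,0,255,0,0.0012,0,0,0,0,255,0,0.0012,0,0,0,0,255]}}

```text
time: 17.62
tool_pos: [0.632, -0.1562, 0.0409]
tcp_rot: [0.07, 1.568, -0.074]
wrist_force: [-0.3, -7.1, 5.4]
width: 0.295
```

```bash
python3 - <<'E'
from gauge import *
s,Rm=st();snap("14");print(wristz("14"));gauge("14");print(depthz("14","top"))
f=load("pics/scene14.npz")["frame"][:,:,::-1]
cv2.imwrite("pics/s14c.png",cv2.resize(f[160:270,210:310],None,fx=6,fy=5,interpolation=cv2.INTER_CUBIC))
E
```

```text
t 17.625 pos [ 0.632  -0.1562  0.0409] F [-0.3088 -7.1463  5.3502] T [-0.9631  0.1858  0.0157] w 0.29516543471210055
(np.float64(0.03631029600232527), np.int64(4354), np.float64(0.01112972870161719), np.int64(1799), np.float64(25.18056730070808), np.float64(0.6876913610076073))
scene 14 px/3mm [-0.0899 -0.795 ] pred [274.2899 222.083 ] cen (array([274.7824, 221.433 ]), np.float64(2657.9999999999986)) (array([274.7613, 220.8531]), np.float64(2741.3999999999983)) ECC 0.80392341291184 [-0.418  -0.0343] phase ((0.04122561494859944, 0.7840246083865701), 0.836357863412963)
(np.float64(0.14333673606741862), np.float64(0.002305767621495638), 63)
```

View pics/s14c.png

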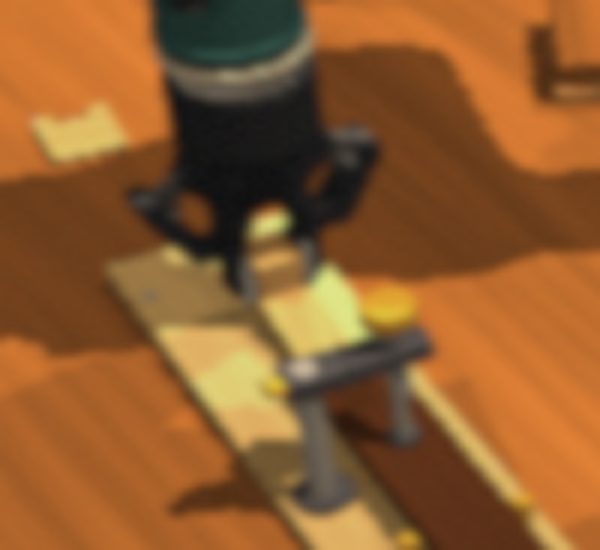

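View pics/scene14.png

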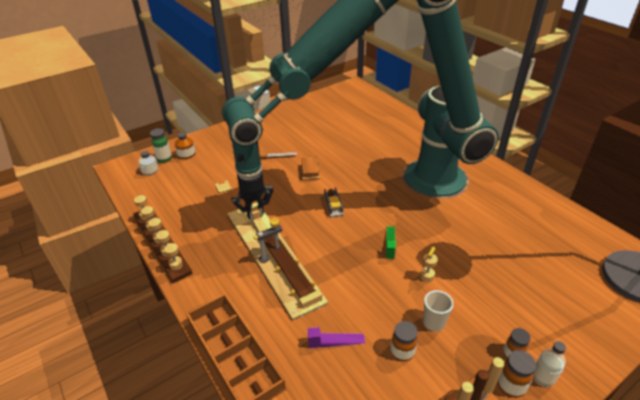

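```bash
cat >> gauge.py <<'E'
def fitgap(tag):
    w=load(f"pics/wrist{tag}.npz");P=cloud(w)
    c,s=np.cos(JT),np.sin(JT);d=P[...,:2]-JO;x=c*d[...,0]+s*d[...,1];y=-s*d[...,0]+c*d[...,1];z=P[...,2]
    v,u=np.mgrid[0:400,0:640];b=(abs(x)<.018)&(y>-.092)&(y<-.02)&(abs(z-.035)<.012)&(v<200)
    g=((x<-.027)&(x>-.036))&(y>-.15)&(y<-.09)&(abs(z-.012)<.008)
    h=z[b]-z[g].mean()-.022; return 1e3*(h*175/(160-1e3*y[b])).mean(), y[b].mean()
E
python3 - <<'E'
from gauge import *
for i in range(4): snap(f"15_{i}",["wrist","scene"])
for t in("10","11","13","14","15_0","15_1","15_2","15_3"):print(t,fitgap(t))
for i in range(4): gauge(f"15_{i}")
E
```

```text
10 (np.float64(-0.010620802265376398), np.float64(-0.08529499639286621))
11 (np.float64(0.7817322554634013), np.float64(-0.07745825040720794))
13 (np.float64(2.291032962665571), np.float64(-0.0718077479080288))
14 (np.float64(2.31297073690775), np.float64(-0.0711640294373088))
15_0 (np.float64(2.305425703078663), np.float64(-0.07117432539528222))
15_1 (np.float64(2.327684826074435), np.float64(-0.07117600672162494))
15_2 (np.float64(2.298638689130565), np.float64(-0.07117102924269729))
15_3 (np.float64(2.308053536456182), np.float64(-0.07116477866977716))
scene 15_0 px/3mm [-0.0899 -0.795 ] pred [274.2899 222.083 ] cen (array([274.7824, 221.433 ]), np.float64(2657.9999999999986)) (array([274.8133, 220.877 ]), np.float64(2755.3999999999987)) ECC 0.8030268460458572 [-0.4068 -0.0356] phase ((-0.019511406612455318, 0.8987594783485253), 0.7962154936459329)
scene 15_1 px/3mm [-0.0899 -0.795 ] pred [274.2899 222.083 ] cen (array([274.7824, 221.433 ]), np.float64(2657.9999999999986)) (array([274.7868, 220.8633]), np.float64(2745.199999999999)) ECC 0.8016010809024284 [-0.3938 -0.053 ] phase ((-0.06505239528410023, 0.9632101926991394), 0.7995493126412233)
scene 15_2 px/3mm [-0.0899 -0.795 ] pred [274.2899 222.083 ] cen (array([274.7824, 221.433 ]), np.float64(2657.9999999999986)) (array([274.7437, 220.8601]), np.float64(2733.399999999999)) ECC 0.8039142028344456 [-0.3672 -0.0371] phase ((-0.04790456538983889, 0.7849875429830746), 0.8009049254986975)
scene 15_3 px/3mm [-0.0899 -0.795 ] pred [274.2899 222.083 ] cen (array([274.7824, 221.433 ]), np.float64(2657.9999999999986)) (array([274.7221, 220.817 ]), np.float64(2730.799999999999)) ECC 0.8030745194219615 [-0.434 -0.052] phase ((0.10301059958483094, 0.9314010960369146), 0.8510258396466573)
```

```bash
python3 - <<'E'
from gauge import *
c,s=np.cos(JT),np.sin(JT)
for t in("10","11","13","14","15_3"):
    w=load(f"pics/wrist{t}.npz");g=w["frame"][:,:,2-2].astype(float)[:200,300:345].mean(1)
    g=cv2.GaussianBlur(g.reshape(-1,1),(1,5),0).ravel();i=np.argmax(np.diff(g)[20:160])+20;d=np.diff(g);k=slice(i-3,i+4);v=(d[k]*np.arange(i-3,i+4)).sum()/d[k].sum()+.5
    z=.020+{"10":0,"11":.0012,"13":.0034}.get(t,.0034)
    p=atz(w,321,v,z);q=p[:2]-JO;print(t,"edge v",v,"jig y",-s*q[0]+c*q[1])
E
```

```text
10 edge v 55.27670476165483 jig y -0.09734787532638357
11 edge v 90.5526578616569 jig y -0.097579668814247
13 edge v 115.49337893649977 jig y -0.09797082696269337
14 edge v 115.88890711239783 jig y -0.09708986050295651
15_3 edge v 115.88414581844174 jig y -0.09708769937080065
```

Between the last two checks the blank slid about 0.9 mm toward its end stop along with the wedge, so the gap hardly grew. Another 2 mm should take up the slack and centre the gap.

Request:
{"fn": "step_arm", "kwargs": {"targets": [0,0.0005,0,0,0,0,255,0,0.001,0,0,0,0,255,0,0.0015,0,0,0,0,255,0,0.002,0,0,0,0,255,0,0.002,0,0,0,0,255,0,0.002,0,0,0,0,255,0,0.002,0,0,0,0,255]}}

```text
time: 19.05
tool_pos: [0.6321, -0.1542, 0.0409]
tcp_rot: [0.07, 1.568, -0.074]
wrist_force: [-0.8, -7.9, 4.7]
width: 0.291
```

```bash
python3 - <<'E'
from gauge import *
st()
for i in range(3): snap(f"16_{i}",["wrist","scene"]);print(fitgap(f"16_{i}"));gauge(f"16_{i}")
snap("16",["top"])
E
```

```text
t 19.05 pos [ 0.6321 -0.1542  0.0409] F [-0.846  -7.8905  4.7133] T [-0.9767  0.1178 -0.0526] w 0.29149694836639933
(np.float64(2.562993836823061), np.float64(-0.07007994945447617))
scene 16_0 px/3mm [-0.0899 -0.795 ] pred [274.2899 222.083 ] cen (array([274.7824, 221.433 ]), np.float64(2657.9999999999986)) (array([274.7258, 220.7696]), np.float64(2702.799999999999)) ECC 0.7992376020347051 [-0.4904 -0.1097] phase ((-0.15256922355070301, 1.0336424909898891), 0.8070381888084941)
(np.float64(2.6051163443707814), np.float64(-0.07007255459337065))
scene 16_1 px/3mm [-0.0899 -0.795 ] pred [274.2899 222.083 ] cen (array([274.7824, 221.433 ]), np.float64(2657.9999999999986)) (array([274.7354, 220.7604]), np.float64(2703.999999999999)) ECC 0.7980805626672712 [-0.5    -0.1167] phase ((0.08023798646662073, 0.9376831421436922), 0.8036231622099876)
(np.float64(2.599482330694552), np.float64(-0.07006818866681078))
scene 16_2 px/3mm [-0.0899 -0.795 ] pred [274.2899 222.083 ] cen (array([274.7824, 221.433 ]), np.float64(2657.9999999999986)) (array([274.7497, 220.7645]), np.float64(2698.5999999999985)) ECC 0.7988853430948499 [-0.4844 -0.1127] phase ((0.054565550718894684, 0.9698192713012803), 0.826195621656047)
```

View pics/wrist16_2.png

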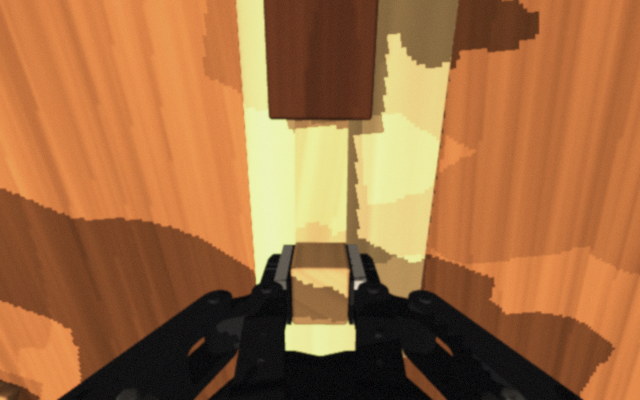

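View pics/top16.png

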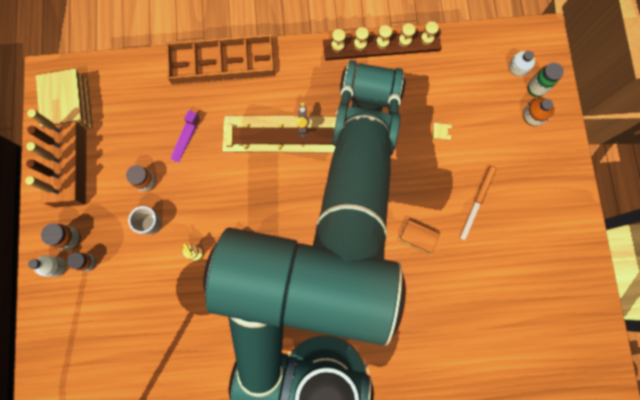

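The gap is 2.59 mm by depth and about 2.5 mm by the knob, with the wedge centred, square and gripped. In the top view every visible object is where it was (e.g. jar 140,176; bridge blank 442,131; chisel 478,203). Handing in.

```bash
python3 -c "
from workcell import bot
print(bot.finish_job())"
```

```text
the job is handed in; nothing more can be done
None
```

I pressed the gauge's knob until its foot stopped on the blank. The arm felt 4.7 N, at the height expected for a knob at 141 mm. I then gripped the pale wedge by its block, set it flat on the board and pushed it squarely under the blank's end. I handed in still gripping it there, at about 19 s.

**Last checks**
- **Gap at the near rest:** about 2.6 mm from the wrist camera's depth picture, and about 2.5 mm from the rise of the gauge's knob in the scene camera.
- **Wedge:** flat on the board, since the tool height stayed at 40.9 mm throughout, and centred under the blank. The push was about 8 N and the downward force about 5 N.
- **Other things on the bench:** none appeared to have moved in the last pictures. The arm hid the plane and the green wedge from the top camera at the end. They were in place in the last scene picture I viewed, taken before the final 2 mm of push.

**Disagreements**
- **Blank:** it slid about 0.9 mm towards its end stop late in the push, so one 1.1 mm step barely widened the gap. I pushed another 2 mm to make up for it.
- **Wrist camera:** it read about 2–3 mm further along +y than the top camera. I used values between the two and confirmed them by contact.

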